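# Set out a dresser top by touch landmarks

## Task

Set out my dresser so that I can find things by touch: lay the claw clip alongside the leaf dish on the robot's side and any rose lipstick on its far side, both parallel to it and level with its middle; slide any tape rolls off their spindles and lay them flat, peach exactly midway between the two tubs, black straight off the leaf's tip, white straight behind the white-lidded tub and green behind the green-lidded one. Any gold lipstick lies centred in front of the white-lidded tub and any silver one in front of the green-lidded one, both parallel to the line of the tubs (front, the robot's side, and behind are square to that line). Except at the peach roll leave a gap of about 3 cm to the tub or leaf, and leave the tubs, leaf and other things where they stand.

Things in the scene. Friction and masses are not known exactly. Their poses are not given: they have to be found in the camera images.
- stand: fixed wooden base 280 x 76 x 14 mm with four upright brass spindles, 14 mm across, in a row along its x axis 70 mm apart, at x = -105, -35, +35 and +105 mm, tops 62 mm above the table. Origin: centre of the underside, on the table; any roll can sit on any spindle
- roll_peach: peach (skin-coloured) tape roll, ring 56 mm across, 26 mm high, with a 26 mm hole, 50 g; starts threaded flat on one of the stand's spindles, resting on the base (it may be absent: then None). Origin: centre of its underside; z up along its axis
- roll_black: black tape roll, ring 56 mm across, 26 mm high, with a 26 mm hole, 50 g; starts threaded flat on one of the stand's spindles, resting on the base (it may be absent: then None). Origin: centre of its underside; z up along its axis
- roll_green: green tape roll, ring 56 mm across, 26 mm high, with a 26 mm hole, 50 g; starts threaded flat on one of the stand's spindles, resting on the base (it may be absent: then None). Origin: centre of its underside; z up along its axis
- roll_white: white tape roll, ring 56 mm across, 26 mm high, with a 26 mm hole, 50 g; starts threaded flat on one of the stand's spindles, resting on the base (it may be absent: then None). Origin: centre of its underside; z up along its axis
- tub_white: round white cream tub with a white lid, the right-hand one seen from the robot. Origin: centre of its underside; height 45 mm, 60 mm across, 0.3 kg, loose. Its y axis points along the line of the tubs to the green-lidded tub, its x axis square to that line, away from the robot
- tub_green: round white cream tub with a green lid, 180 mm from the white-lidded one between centres. Same size, weight and axes: y along the line of the tubs away from the white-lidded tub, x square to it, away from the robot. Origin: centre of its underside
- midpoint (a point): the point on the table midway between the two tubs' centres (fixed in tub_white's frame at y = 90 mm)
- claw_clip: black plastic claw hair clip, 66 mm long, 26 mm wide, 30 mm high with the shape of a plain block to the fingers, 40 g, starts lying between the two tubs. Origin: centre of its underside; x along its length
- leaf: grey-green ceramic leaf-shaped incense holder, 130 mm long with its stem, 60 mm at its widest, 8 mm high (10 with the midrib), 0.25 kg, loose. Origin: centre of its underside, midway between tip and stem end; x points to the tip (roughly to the robot's left), y towards the robot's side
- lip_gold: gold closed square lipstick, 64 x 20 x 20 mm, 30 g, lying on its side (it may be absent: then None). Origin: centre of the face it starts on; x along its length, towards the cap
- lip_gold_mid (a point): centre of the gold lipstick
- lip_silver: silver-grey closed square lipstick, 64 x 20 x 20 mm, 30 g, lying on its side (it may be absent: then None). Origin: centre of the face it starts on; x along its length, towards the cap
- lip_silver_mid (a point): centre of the silver lipstick
- lip_rose: rose-pink closed square lipstick, 64 x 20 x 20 mm, 30 g, lying on its side (it may be absent: then None). Origin: centre of the face it starts on; x along its length, towards the cap
- lip_rose_mid (a point): centre of the rose lipstick
- perfume: square perfume bottle, 45 x 30 mm, 93 mm high, far right; leave alone. Origin: centre of its underside
- candle: candle in a metal tin, 60 mm across, 45 mm high, far side; leave alone. Origin: centre of its underside
- polish: red nail polish bottle, 30 mm across, 57 mm high, near left; leave alone. Origin: centre of its underside
Things that resemble listed ones, but are neither listed nor needed, are in the scene too. Leave any purple or turquoise look-alike of the lip_rose alone. What is shaped like the lip_silver but turquoise is not meant.

How it is judged:
By the outcome, as a careful person would: the job done as asked, in the order asked, and still so for the second after the job is handed in, with the robot touching nothing.
Of roll_peach, roll_black, roll_green, roll_white, lip_gold, lip_silver, lip_rose only 5 to 7 are there at a start; the rules pass over those that are not, and their reading is None.
At some moment in a run one of claw_clip, lip_gold, lip_silver, lip_rose may be knocked a few centimetres aside while the robot is not near it.
Once in a run the grip may slacken for a moment while it holds something.
It also fails if it takes over 210 s, if anything falls off the work surface, if the arm or the gripper's body presses on something with over 40 N, if the wrist force passes 120 N, or if a joint passes its speed limit or range.

## Robot

A 6-joint arm with a two-finger parallel gripper is mounted at the origin on the work surface. World frame = base frame: x ahead of the robot, y to its left, z up, the work surface at z = 0. Lengths are in m, angles in rad, forces in N, time in s.
With the tool pointing down it reaches from about 0.25 to 0.8 m from the base axis. Payload 8.5 kg.
Tool frame: the origin (TCP) lies at the very end of the fingers, on their centre line; the grasp point (between the pads) lies 19 mm behind it; z points along the fingers, y is the line along which they close (so a half turn about z gives the same grasp; the last joint's range is limited). The gripper opens to 85 mm and grips with 20 to 120 N. Pads are 22 mm wide; open, the fingers measure 114 mm over their backs; the gripper's body (76 mm by 85 mm) begins 54 mm behind the grasp point. The pads swing forward as they close: fully open they stand 13 mm farther back than shut.
Start: joints at [-1.201, 0.238, -0.013, 1.319, 0, 1.571], TCP at [0.19, -0.489, 0.231] pointing down, gripper open.
Joint ranges: [-2.66, 2.66], [-1.03, 1.9], [-1.14, 1.46], [-1.82, 2.27], [-1.45, 1.34], [-3.14, 3.14]. Speed limits (rad/s): [2.22, 2.22, 2.79, 3.14, 3.14, 3.14].

## Interface

Orientations are given as a unit quaternion [w, x, y, z].
In Python, from workcell import bot gives the robot as it stands. Calls block until the motion is done:
- bot.goto(position, orientation): joint-space move of the TCP to a pose.
- bot.servo_line(position, rot=None, rate=0.15, contact_N=None): straight line of the TCP; rot=None keeps the orientation; rate is the mean speed in m/s. With contact_N (N) it stops when the force on the tool has changed by that much, and returns True; else False.
- bot.goto_joints(angles): joint-space move.
- bot.gripper_to(opening, squeeze=None): opening from 0.0 (shut) to 1.0 (fully open); squeeze is the grip in N (None keeps the last); returns when the fingers have stopped.
- bot.sleep(seconds).
- bot.ik(position, orientation): joint angles nearest the present ones, or None.
- bot.capture(name): name is "side" or "top"; returns the picture (480x640x3 uint8, red, green, blue); there is no depth.
- bot.get_calibration(name): a dict with "intrinsics" (3x3 intrinsics, pixels), "view" (4x4, takes a point from world to camera coordinates). Camera axes: x right, y down, z forward; pixel columns grow to the right and rows downward; lengths in m; the calibration is good to about 2 mm. A picture is of the moment at which its call begins. get_calibration takes no time and is no camera call.
A pose or a line that the arm cannot do raises bot.Unreachable and nothing moves.
- bot.close_job(): hands the job in; it is judged then, once.
Readings, each from a call of its own:
- bot.current_time(): time.
- bot.current_joints(): joint angles.
- bot.current_qd(): joint speeds.
- bot.current_effort(): joint torques, N m.
- bot.current_eef_pos(): TCP position.
- bot.current_tcp_rot(): TCP orientation.
- bot.current_contact_force(): force on the tool from outside, world axes, zero at the start.
- bot.current_torque(): the same for the moment, N m.
- bot.current_width(): opening from 0.0 (shut) to 1.0 (fully open).
- bot.current_gripper_force(): force on a finger pad.
Only numpy, scipy, OpenCV 4.12 (cv2) and the standard library are available. Lean on these libraries where they do the work, as an engineer would, in place of code of your own. Each camera call takes 0.05 s, during which the arm holds its last target. There are 200 camera calls.

## Working session

There is one attempt and no reset: what is moved stays moved. The work goes in short steps, each a Python script; the robot and the scene stay as the last script left them, time stands still between calls to the robot, and variables do not carry over. Pictures are saved under pics/ and viewed, at most 14 in all, crops included, and the job is handed in when it is done.

```bash
mkdir -p pics; python3 - <<'E'
from workcell import bot
import cv2,numpy as np
np.set_printoptions(precision=4,suppress=True)
for n in("top","side"):
    im=bot.capture(n); cv2.imwrite(f"pics/{n}0.png",im[:,:,::-1]); c=bot.get_calibration(n); print(c["intrinsics"],c["view"])
print(bot.current_time(),bot.current_tcp_rot())
E
ls
```

```text
[[562.0851   0.     322.6015]
 [  0.     562.0851 241.652 ]
 [  0.       0.       1.    ]] [[ 0.0075 -0.9999 -0.0139  0.059 ]
 [-0.9922 -0.0057 -0.1245  0.535 ]
 [ 0.1244  0.0147 -0.9921  1.1414]
 [ 0.      0.      0.      1.    ]]
[[609.1274   0.     323.5112]
 [  0.     609.1274 246.318 ]
 [  0.       0.       1.    ]] [[-0.7324 -0.6807 -0.0182  0.4354]
 [-0.4569  0.5112 -0.728   0.2405]
 [ 0.5048 -0.5248 -0.6854  1.0985]
 [ 0.      0.      0.      1.    ]]
0.1 [-0.0006  0.983   0.1838 -0.0001]
pics
```

View pics/top0.png

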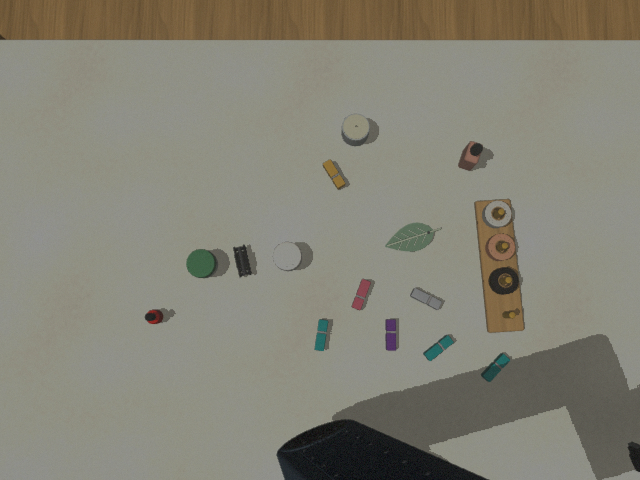

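View pics/side0.png

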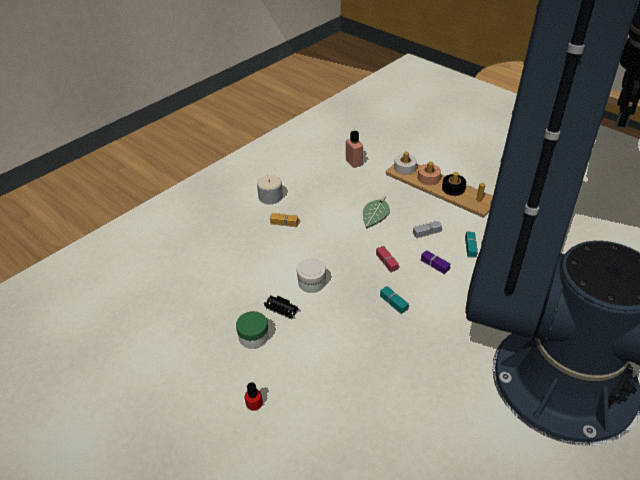

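Green roll absent; white, peach and black rolls sit from the far spindle at (498,213), (501,247), (504,281). Clip (243,261), tubs (202,263) and (287,256), leaf tip (386,246), rose (361,294), silver (427,298), gold (334,175).

```bash
python3 - <<'E'
import cv2
im=cv2.imread("pics/top0.png")
cv2.imwrite("pics/crop1.png",cv2.resize(im[150:350,180:450],None,fx=2.9,fy=2.9,interpolation=cv2.INTER_CUBIC))
h=cv2.cvtColor(im,cv2.COLOR_BGR2HSV)
for n,(u,v) in dict(table=(330,220),wl=(288,252),wlR=(288,266),gl=(202,262),clip=(243,255),leaf=(410,240),rose=(364,288),roseb=(359,302),silver=(423,296),silv2=(436,301),silsh=(428,309),gold=(331,170),goldb=(338,182),wr=(490,210),pr=(491,252),br=(494,285),wood=(500,318),purple=(391,335),tubsh=(300,266)).items(): print(n,im[v,u],h[v,u])
E
```

```text
table [134 145 144] [ 33  19 145]
wl [139 144 143] [ 36   9 144]
wlR [139 145 143] [ 40  11 145]
gl [70 98 63] [66 91 98]
clip [35 41 41] [30 37 41]
leaf [ 95 114  98] [ 55  42 114]
rose [ 78  68 134] [175 126 134]
roseb [ 81  72 137] [176 121 137]
silver [117 117 117] [  0   0 117]
silv2 [119 118 117] [105   4 119]
silsh [135 145 146] [ 27  19 146]
gold [ 52 111 139] [ 20 160 139]
goldb [ 57 111 141] [ 19 152 141]
wr [130 139 142] [ 23  22 142]
pr [ 86 109 141] [ 13  99 141]
br [39 41 42] [20 18 42]
wood [ 69 106 128] [ 19 118 128]
purple [100  54  83] [139 117 100]
tubsh [88 96 97] [27 24 97]
```

View pics/crop1.png

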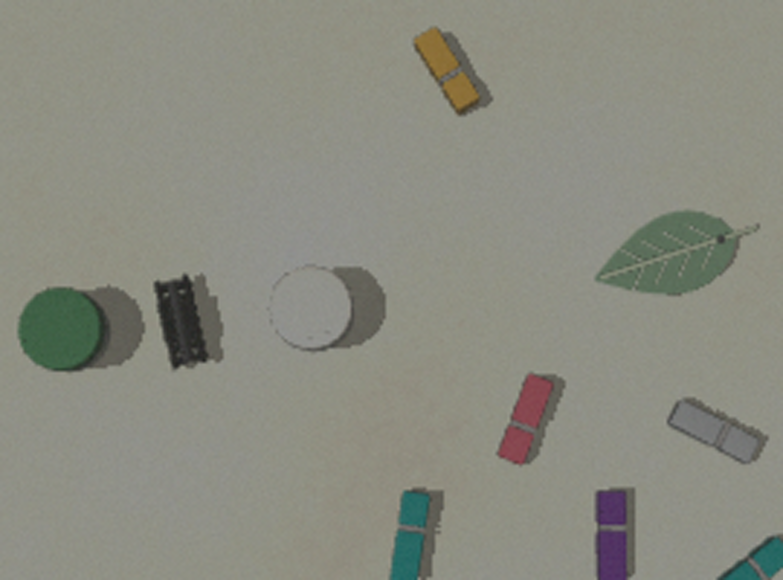

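```bash
cat > vis.py <<'E'
from workcell import bot
import cv2,numpy as np
np.set_printoptions(precision=4,suppress=True)
def cast(px,z,cam="top"):
    c=bot.get_calibration(cam); K=np.array(c["intrinsics"]);T=np.array(c["view"]);R=T[:3,:3];o=-R.T@T[:3,3]
    px=np.atleast_2d(np.asarray(px,float)); d=np.c_[px,np.ones(len(px))]@np.linalg.inv(K).T@R
    return (o+d*((z-o[2])/d[:,2])[:,None])[:,:2]
RNG=dict(rose=((168,90,60),(179,255,255)),gold=((16,130,90),(24,255,255)),silver=((0,0,95),(179,8,132)),
  clip=((0,0,0),(179,255,62)),green=((58,65,50),(78,255,255)),peach=((8,70,100),(16,125,200)),leaf=((42,28,80),(75,70,160)))
H=dict(rose=.01,gold=.01,silver=.01,clip=.015,green=.045,peach=.027,leaf=.004)
SZ=dict(rose=(64,20),gold=(64,20),silver=(64,20),clip=(66,26),green=(60,60),peach=(56,56),leaf=(115,60))
def find(im,name,win=None):
    """best blob: centre xy, yaw of long side, dims(mm)"""
    h=cv2.cvtColor(cv2.GaussianBlur(im,(3,3),0) if name=="silver" else im,cv2.COLOR_RGB2HSV)
    m=cv2.inRange(h,RNG[name][0],RNG[name][1]); m[:60]=0; m[400:]=0
    if win: w=np.zeros_like(m); w[win[1]:win[3],win[0]:win[2]]=1; m*=w
    m=cv2.morphologyEx(m,cv2.MORPH_CLOSE,np.ones((4,4)))
    best=None
    for c in cv2.findContours(m,cv2.RETR_EXTERNAL,cv2.CHAIN_APPROX_NONE)[0]:
        if cv2.contourArea(c)<60: continue
        p=cast(c[:,0,:],H[name])
        (cx,cy),_,_=r=cv2.minAreaRect((p*1000).astype(np.float32))
        b=cv2.boxPoints(r); e=[b[1]-b[0],b[2]-b[1]]; e.sort(key=np.linalg.norm)
        d=(np.linalg.norm(e[1]),np.linalg.norm(e[0])); err=abs(d[0]-SZ[name][0])+abs(d[1]-SZ[name][1])
        if best is None or err<best[0]: best=(err,np.array([cx,cy])/1000,np.arctan2(e[1][1],e[1][0]),np.round(d,1),c[:,0,:].mean(0))
    return best
E
python3 - <<'E'
from vis import *
im=bot.capture("top")
for n in RNG: print(n,find(im,n,dict(clip=(215,230,265,290),leaf=(370,200,460,270),peach=(470,190,540,300)).get(n)))
# white lid
lab=cv2.cvtColor(cv2.GaussianBlur(im,(5,5),0),cv2.COLOR_RGB2LAB)
h=cv2.cvtColor(cv2.GaussianBlur(im,(5,5),0),cv2.COLOR_RGB2HSV)
m=((h[...,1]<14)&(h[...,2]>125)).astype(np.uint8); w=np.zeros_like(m); w[235:280,265:310]=1; m*=w
m=cv2.morphologyEx(m,cv2.MORPH_OPEN,np.ones((3,3)))
c=max(cv2.findContours(m,cv2.RETR_EXTERNAL,cv2.CHAIN_APPROX_NONE)[0],key=cv2.contourArea)
print("white",cv2.minEnclosingCircle(c),cv2.boundingRect(c))
g=cv2.cvtColor(im,cv2.COLOR_RGB2GRAY)[230:285,180:315]
print("hough",cv2.HoughCircles(cv2.resize(g,None,fx=4,fy=4,interpolation=cv2.INTER_CUBIC),cv2.HOUGH_GRADIENT,2,100,param1=60,param2=20,minRadius=48,maxRadius=64)/4)
print("tubs",cast([(287.2,256.2),(201,263.4)],.045),"leaf",cast([(385.9,245.5),(441.7,228.3)],.005))
print("spindles tops", cast([(499,212),(503,247),(508,280),(515,313.5)],.062))
# stand corners
print("stand",cast([(475,200.5),(511,199),(524,328.5),(488,332)],.014))
for n in("top","side"): bot
# white tub side view
s=bot.capture("side")
print("side tubs", cast([(311.5,270),(252.5,325)],.045,"side"))
E
```

```text
rose (np.float32(1.9088955), array([ 0.4248, -0.0209]), np.float32(-0.36923075), array([62.9, 19.1], dtype=float32), array([361.9437, 295.3099]))
gold (np.float32(2.17515), array([0.6846, 0.0379]), np.float32(0.55377394), array([62.7, 19.1], dtype=float32), array([334.7258, 174.5645]))
silver (np.float32(0.30187988), array([ 0.4168, -0.1565]), np.float32(1.0938556), array([64.1, 19.8], dtype=float32), array([426.7681, 299.4928]))
clip (np.float32(4.357811), array([0.4927, 0.2311]), np.float32(0.24929397), array([62.1, 26.4], dtype=float32), array([243.1184, 261.9737]))
green (np.float32(7.709141), array([0.4843, 0.3124]), np.float32(-1.5641212), array([56.3, 56. ], dtype=float32), array([201.6625, 264.0875]))
peach (np.float32(38.747726), array([ 0.5256, -0.3109]), np.float32(-1.1748718), array([77.3, 73.5], dtype=float32), array([499.0483, 246.7448]))
leaf (np.float32(21.885834), array([ 0.5427, -0.1268]), np.float32(-0.7855529), array([97.8, 64.7], dtype=float32), array([410.9083, 238.7798]))
white ((285.29412841796875, 249.2941131591797), 22.755748748779297) (265, 235, 39, 35)
hough [[[ 20.25  32.75  14.05]
  [106.75  25.75  14.05]
  [ 62.25  32.75  14.6 ]]]
tubs [[0.5025 0.1353]
 [0.4865 0.3134]] leaf [[ 0.5308 -0.0724]
 [ 0.5686 -0.192 ]]
spindles tops [[ 0.5943 -0.2982]
 [ 0.5223 -0.304 ]
 [ 0.4554 -0.3119]
 [ 0.3886 -0.3236]]
stand [[ 0.6277 -0.2624]
 [ 0.6313 -0.3391]
 [ 0.3579 -0.3566]
 [ 0.3501 -0.282 ]]
side tubs [[0.5005 0.1361]
 [0.483  0.315 ]]
```

```bash
python3 - <<'E'
from vis import *
im=cv2.imread("pics/top0.png")
cv2.imwrite("pics/crop2.png",cv2.resize(im[190:340,460:540],None,fx=4,fy=4,interpolation=cv2.INTER_CUBIC))
E
```

```text
(no output)
```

View pics/crop2.png

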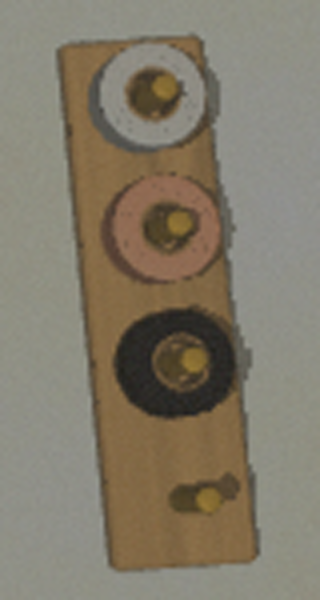

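Top faces of the rolls in the crop (4×, offset 460,190): white (152,95), peach (165,228), black (181,361). The fourth spindle is empty. I'll start moving now.

```bash
cat > act.py <<'E'
from vis import *
from scipy.spatial.transform import Rotation as Ro
W=np.array(cast((287,256),.045)[0]); G=cast((201,263.4),.045)[0]
ty=(G-W)/np.linalg.norm(G-W); tx=np.array([ty[1],-ty[0]]); MID=(W+G)/2
a,b=cast([(385.9,245.5),(441.7,228.3)],.005); L=(a+b)/2; lx=(a-b)/np.linalg.norm(a-b); ly=np.array([-lx[1],lx[0]])
ROLL=dict(zip(("white","peach","black"),cast([(497.7,213.4),(500.9,246.6),(504.9,279.9)],.040)))
ang=lambda v:np.arctan2(v[1],v[0])
def quat(phi,p):
    best=None; q0=np.array(bot.current_joints())
    for k in(0,np.pi):
        y=np.array([np.cos(phi+k),np.sin(phi+k),0]);z=np.array([0,0,-1.]);x=np.cross(y,z)
        q=Ro.from_matrix(np.c_[x,y,z]).as_quat()[[3,0,1,2]]
        j=bot.ik(list(p),list(q))
        if j is not None:
            c=abs(j[5]-q0[5])
            if best is None or c<best[0]: best=(c,q)
    return list(best[1])
def pick(xy,phi,z,mm,hi=.15,squeeze=60):
    p=[*xy,hi]; bot.gripper_to(mm/85); bot.goto(p,quat(phi,p))
    bot.servo_line([*xy,z],rate=.12,contact_N=15)
    bot.gripper_to(0,squeeze); w=bot.current_width()
    bot.servo_line([*xy,hi],rate=.15)
    print("picked w(mm)",round(w*85,1),"lifted",round(bot.current_width()*85,1),"F",bot.current_gripper_force(),"t",bot.current_time())
def place(xy,phi,z,mm,hi=.15):
    p=[*xy,hi]; bot.goto(p,quat(phi,p)); print("before lowering",round(bot.current_width()*85,1),bot.current_gripper_force())
    hit=bot.servo_line([*xy,z],rate=.1,contact_N=12)
    print("hit",hit,bot.current_eef_pos())
    bot.gripper_to(mm/85); bot.servo_line([*xy,hi],rate=.2); print("t",bot.current_time())
E
python3 - <<'E'
from act import *
print(W,G,L,ang(lx),ROLL)
im=bot.capture("top"); f=find(im,"clip",(215,230,265,290)); print(f[1:4])
pick(f[1],f[2]+np.pi/2,.005,48)
place(L+.073*ly,ang(ly),.006,38)
im=bot.capture("top"); cv2.imwrite("pics/a1.png",im[:,:,::-1]); s=bot.capture("side"); cv2.imwrite("pics/s1.png",s[:,:,::-1])
print(find(im,"clip",(370,230,470,320)),find(im,"rose"))
E
```

```text
[0.5029 0.1357] [0.4865 0.3134] [ 0.5497 -0.1322] 1.876958975116512 {'white': array([ 0.5953, -0.302 ]), 'peach': array([ 0.5257, -0.3065]), 'black': array([ 0.4569, -0.3125])}
(array([0.4937, 0.2314]), np.float32(0.24929342), array([64.2, 26.4], dtype=float32))
picked w(mm) 24.9 lifted 25.0 F 59.04263377189636 t 6.2833
before lowering 24.9 64.6148943901062
hit False [ 0.4804 -0.1544  0.0064]
t 10.4583
(np.float32(218.84781), array([ 0.4686, -0.1866]), np.float32(-0.025005745), array([189.1, 121.7], dtype=float32), array([448.4169, 272.8241])) (np.float32(1.9088955), array([ 0.4248, -0.0209]), np.float32(-0.36923075), array([62.9, 19.1], dtype=float32), array([361.8169, 295.2676]))
```

```bash
python3 - <<'E'
from act import *
im=bot.capture("top"); f=find(im,"rose"); print(f[:4])
pick(f[1],f[2]+np.pi/2,.003,48)
place(L-.070*ly,ang(ly),.004,32)
p=ROLL["peach"]; st=np.array([.9977,.0672]); phi=ang(st)+np.pi/2
bot.gripper_to(1); P=[*p,.16]; bot.goto(P,quat(phi,P))
im=bot.capture("top"); cv2.imwrite("pics/a2.png",im[:,:,::-1])
print(find(im,"clip",(370,250,470,320)),find(im,"rose"))
E
```

```text
(np.float32(1.9448853), array([ 0.4248, -0.0208]), np.float32(-0.36744213), array([63. , 19.1], dtype=float32))
picked w(mm) 18.4 lifted 18.6 F 58.584997057914734 t 14.4083
before lowering 18.2 58.585715889930725
hit False [ 0.6168 -0.1112  0.0046]
t 18.0417
(np.float32(3.3613644), array([ 0.4786, -0.1575]), np.float32(-1.2738107), array([64.1, 24.5], dtype=float32), array([427.2208, 270.013 ])) (np.float32(1.2751236), array([ 0.6156, -0.1139]), np.float32(-1.2591902), array([63.5, 19.3], dtype=float32), array([405.2464, 205.9855]))
```

View pics/a2.png

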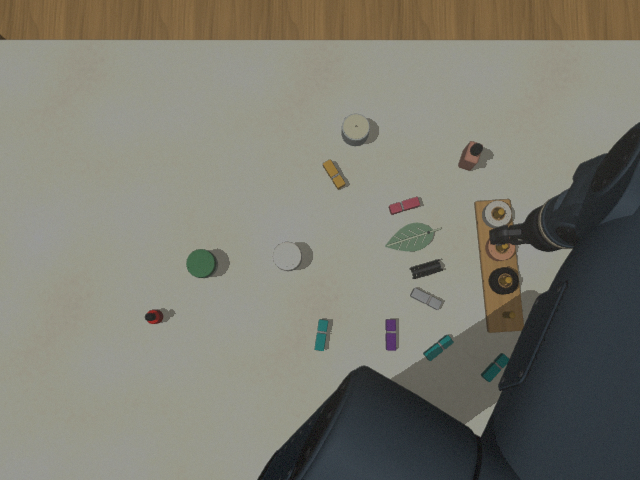

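Clip at (427,269) and rose at (405,205) lie parallel on either side of the leaf, as wanted. Next are the rolls.

```bash
python3 - <<'E'
from act import *
phi=ang((.9977,.0672))+np.pi/2
p=ROLL["peach"]
pick(p,phi,.018,85,hi=.16)
place(MID,ang(tx),.004,70,hi=.16)
P=[*ROLL["black"],.16]; bot.gripper_to(1); bot.goto(P,quat(phi,P))
im=bot.capture("top"); cv2.imwrite("pics/a3.png",im[:,:,::-1])
print(MID,find(im,"peach",(215,230,275,290)),find(im,"green"),find(im,"gold")[:3],find(im,"silver")[:3])
cv2.imwrite("pics/a3c.png",cv2.resize(im[150:350,180:540,::-1],None,fx=2.2,fy=2.2,interpolation=cv2.INTER_CUBIC))
E
```

```text
picked w(mm) 54.5 lifted 54.1 F 63.12650799751282 t 23.2833
before lowering 54.2 63.127405643463135
hit True [0.4942 0.2243 0.0053]
t 27.9167
[0.4947 0.2245] (np.float32(4.8909264), array([0.4916, 0.223 ]), np.float32(0.7978886), array([54. , 53.1], dtype=float32), array([245.9306, 261.9861])) (np.float32(7.8126945), array([0.4843, 0.3125]), np.float32(-1.5647805), array([56.2, 55.9], dtype=float32), array([201.3333, 264.0769])) (np.float32(2.4452763), array([0.6847, 0.0381]), np.float32(0.55666286)) (np.float32(0.3663273), array([ 0.4168, -0.1565]), np.float32(1.0922003))
```

View pics/a3c.png

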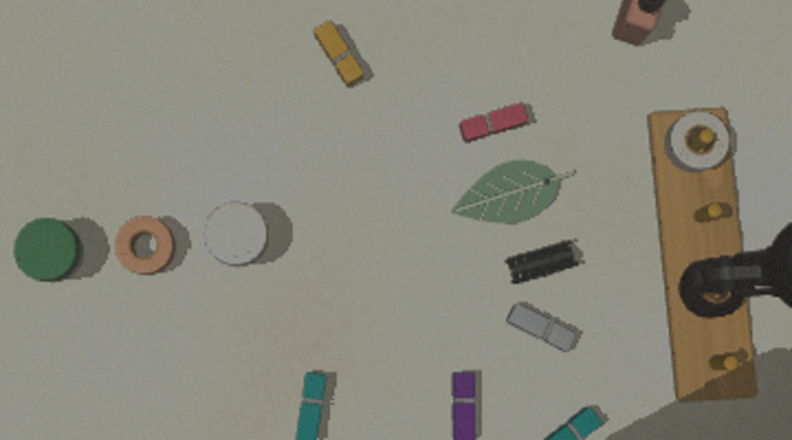

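Peach sits midway between the tubs, at crop (145,245) with the tubs at (46,249) and (236,233). Continuing with black and white.

```bash
python3 - <<'E'
from act import *
phi=ang((.9977,.0672))+np.pi/2
pick(ROLL["black"],phi,.018,85,hi=.16)
place(L+(.065+.030+.028)*lx+[.0015,0],ang(ly),.004,70,hi=.16)
pick(ROLL["white"],phi,.018,85,hi=.16)
place(W+.088*tx+[.0015,0],ang(ty),.004,70,hi=.16)
im=bot.capture("top"); f=find(im,"gold"); print(f[:4])
P=[.35,-.3,.25]; bot.goto(P,quat(phi,P))
im=bot.capture("top")
for n in("gold","silver","rose"): print(n,find(im,n)[:4])
print("clip",find(im,"clip",(370,256,470,320))[:4])
RNG["black"]=RNG["clip"];H["black"]=.013;SZ["black"]=(56,56);print("black",L+.123*lx,find(im,"black",(330,225,385,285))[:4])
cv2.imwrite("pics/a4c.png",cv2.resize(im[150:350,180:540,::-1],None,fx=2.2,fy=2.2,interpolation=cv2.INTER_CUBIC))
E
```

```text
picked w(mm) 54.3 lifted 54.1 F 63.16439867019653 t 33.5333
before lowering 54.3 63.164427280426025
hit True [ 0.5135 -0.015   0.0053]
t 37.4
picked w(mm) 54.3 lifted 54.3 F 63.09642970561981 t 41.7917
before lowering 54.3 63.09730589389801
hit True [0.5916 0.1437 0.0053]
t 46.6167
(np.float32(0.59566116), array([0.684 , 0.0378]), np.float32(0.5566634), array([63.8, 19.6], dtype=float32))
gold (np.float32(2.653431), array([0.6848, 0.038 ]), np.float32(0.55666286), array([62.3, 19. ], dtype=float32))
silver (np.float32(0.90970993), array([ 0.4162, -0.1567]), np.float32(1.1102504), array([63.2, 19.8], dtype=float32))
rose (np.float32(0.8462143), array([ 0.6156, -0.1139]), np.float32(-1.2710612), array([63.4, 19.7], dtype=float32))
clip (np.float32(2.9766922), array([ 0.4784, -0.1576]), np.float32(-1.2733483), array([64.1, 24.9], dtype=float32))
black [ 0.5126 -0.0149] (np.float32(3.5697289), array([ 0.5114, -0.0177]), np.float32(0.001888978), array([55.4, 53. ], dtype=float32))
```

View pics/a4c.png

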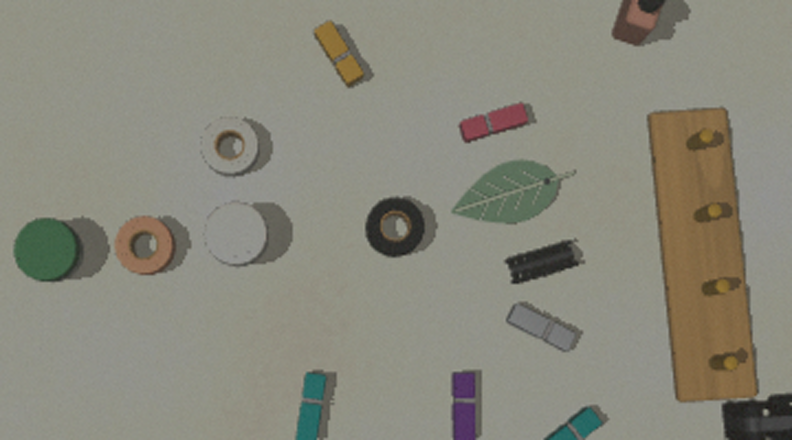

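All three rolls are placed: white (230,145), peach (145,245), black (395,226). Gold and silver haven't moved.

```bash
python3 - <<'E'
from act import *
im=bot.capture("top"); f=find(im,"gold")
pick(f[1],f[2]+np.pi/2,.003,48)
place(W-.070*tx+[.0015,0],ang(tx),.004,32)
im=bot.capture("top"); f=find(im,"silver"); print(f[:4])
if f[0]>6: f=(0,np.array([.4162,-.1567]),1.10)
pick(f[1],f[2]+np.pi/2,.003,48)
place(G-.070*tx+[.0015,0],ang(tx),.004,32)
P=[.35,-.3,.25]; bot.goto(P,quat(0,P))
im=bot.capture("top"); print("goldT",W-.07*tx,"silT",G-.07*tx,"yaw",ang(ty),"roseT",L-.07*ly,"clipT",L+.073*ly,ang(lx)-np.pi)
for n in("gold","silver","rose"): print(n,find(im,n)[:4])
print("clip",find(im,"clip",(370,256,470,320))[:4])
cv2.imwrite("pics/a5c.png",cv2.resize(im[140:350,140:540,::-1],None,fx=2,fy=2,interpolation=cv2.INTER_CUBIC))
E
```

```text
picked w(mm) 18.3 lifted 18.4 F 58.61846387386322 t 53.6083
before lowering 18.3 58.58517229557037
hit True [0.4343 0.129  0.0038]
t 57.2667
(np.float32(1.8319874), array([ 0.4162, -0.1567]), np.float32(1.0902127), array([63.2, 19. ], dtype=float32))
picked w(mm) 18.5 lifted 18.1 F 58.60810339450836 t 61.6
before lowering 18.5 58.58440160751343
hit False [0.4187 0.3072 0.0045]
t 66.0667
goldT [0.4332 0.1292] silT [0.4168 0.3069] yaw 1.6631380878542354 roseT [ 0.6164 -0.1111] clipT [ 0.4801 -0.1542] -1.264633678473281
gold (np.float32(3.3143425), array([0.4322, 0.1293]), np.float32(-1.4592562), array([61.8, 18.9], dtype=float32))
silver (np.float32(2.309864), array([0.4161, 0.3114]), np.float32(-1.5084171), array([61.7, 20. ], dtype=float32))
rose (np.float32(0.67131996), array([ 0.6154, -0.1139]), np.float32(-1.2668624), array([63.4, 19.9], dtype=float32))
clip (np.float32(2.9766922), array([ 0.4784, -0.1576]), np.float32(-1.2733483), array([64.1, 24.9], dtype=float32))
```

View pics/a5c.png

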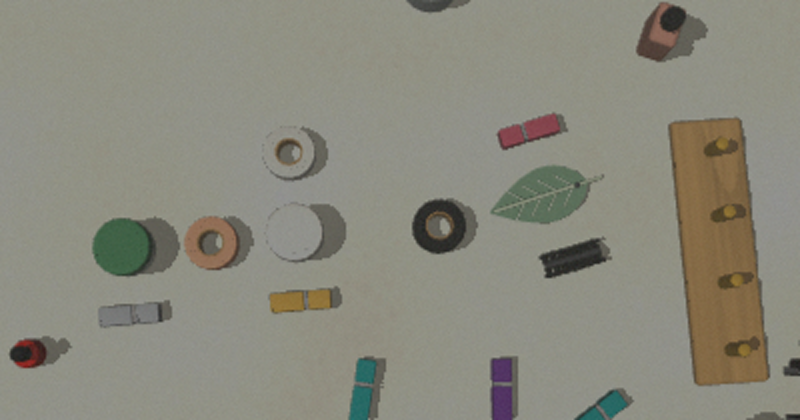

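```bash
python3 - <<'E'
from act import *
im=bot.capture("top")
RNG["silver"]=((0,0,80),(179,12,134))
print(find(im,"silver",(180,280,230,315)),"pick",cast((204.6,297.1),.01),"target",G-.07*tx)
cv2.imwrite("pics/a6.png",cv2.resize(im[240:320,170:330,::-1],None,fx=5,fy=5,interpolation=cv2.INTER_CUBIC))
for n in("rose","gold"):print(find(im,n)[1:3])
E
```

```text
(np.float32(7.103264), array([0.4166, 0.3085]), np.float32(-1.523831), array([67.7, 23.4], dtype=float32), array([205.7692, 298.2308])) pick [[0.4181 0.3114]] target [0.4168 0.3069]
(array([ 0.6155, -0.1139]), np.float32(-1.2591897))
(array([0.4324, 0.1294]), np.float32(-1.4691476))
```

View pics/a6.png

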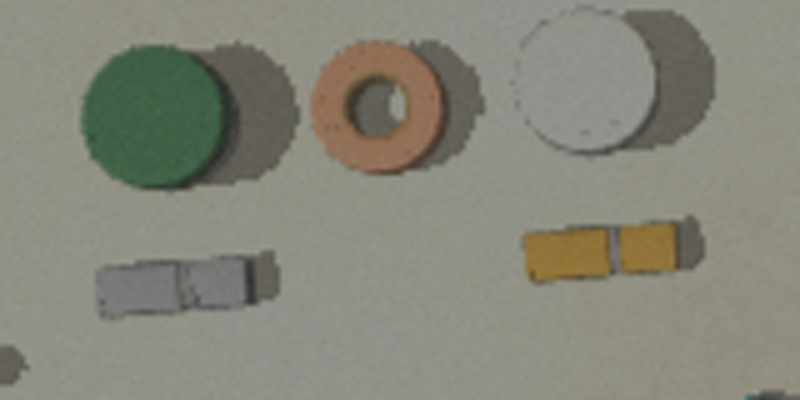

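Silver (175,287) and gold (601,252) lie parallel to the tub line, centred on their tubs to within a few mm. Handing in.

```bash
python3 - <<'E'
from workcell import bot
print(bot.close_job(),bot.current_time())
E
```

```text
the job is handed in; nothing more can be done
the job is handed in; nothing more can be done
```

The dresser is set out as asked and handed in: clip, all three lipsticks and the white, peach and black rolls are each within about 5 mm of target in the camera (white judged by eye); there was no green roll.

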